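Pop the flashlight out of the ejector tray and trap it

ROBOT

A 7-joint arm with a two-finger parallel gripper is mounted at the origin on the work surface. World frame = base frame: x ahead of the robot, y to its left, z up, the work surface at z = 0. Lengths are in mm, angles in rad, forces in N, time in s.
With the tool pointing down it reaches from about 425 to 950 mm from the base axis. Payload 4.7 kg.
Tool frame: the origin (TCP) lies on the centre line of the jaws, within the pads' length; the fingertips stand ahead of it and the grasp point (between the pads) lies 11 mm behind it (tcp_to_tips is the z of the fingertips in the tool frame, in mm); z points along the fingers, y is the line along which they close (so a half turn about z gives the same grasp; the last joint's range is limited). The gripper opens to 85 mm and grips with 20 to 120 N. Pads are 22 mm wide; open, the fingers measure 114 mm over their backs; the gripper's body (76 mm by 85 mm) begins 54 mm behind the grasp point. The pads swing forward as they close: fully open they stand 13 mm farther back than shut.
Start: joints at [1.129, 0.469, -0.049, 1.532, 0.024, 1.141, -0.082], TCP at [270.84, -618.299, 239.335] pointing down, gripper open.
Joint ranges: [-2.59, 2.59], [-0.33, 1.99], [-1.39, 1.29], [0.1, 2.45], [-1.04, 4.18], [0.21, 1.99], [-2.66, 2.66]. Speed limits (rad/s): [2.57, 2.57, 3.14, 3.14, 3.14, 3.14, 3.14].

INTERFACE

Orientations are given as a unit quaternion [w, x, y, z].
In Python, from cell import move_pose, servo_line, goto_joints, let_go, grab, sleep, ik, grab_frame, IKError, finish_job, current_clock, current_joints, current_qvel, current_joint_efforts, current_tcp_pos, current_eef_rot, current_force, current_wrist_torque, current_opening, current_grip_force, tcp_to_tips gives the robot as it stands. The module is installed in compiled form; this text tells all that it offers. Calls block until the motion is done:
- move_pose(position, orientation): joint-space move of the TCP to a pose.
- servo_line(position, v=150, rotation=None, until_force=None): straight line of the TCP; rotation=None keeps the orientation; v is the mean speed in mm/s. With until_force (N) it stops when the force on the tool has changed by that much, and returns True; else False.
- goto_joints(angles): joint-space move.
- let_go() and grab(effort=None): open the fingers fully, or close them until they stop; effort is the grip in N (None keeps the last).
- sleep(seconds).
- ik(position, orientation): joint angles nearest the present ones, or None.
- grab_frame(name): name is "side" or "top"; returns a dict with "pixels" (400x640x3 uint8, red, green, blue), "fx", "fy", "cx", "cy" (pixels), "camera_from_world" (4x4, takes a point from world to camera coordinates). Camera axes: x right, y up, looking along -z (the intrinsics and any distortion apply to the point x, -y, -z); pixel columns grow to the right and rows downward; lengths in mm; the calibration is good to about 2 mm. A picture is of the moment at which its call begins. There is no depth.
A pose or a line that the arm cannot do raises IKError and nothing moves.
- finish_job(): hands the job in; it is judged then, once.
Readings, each from a call of its own:
- current_clock(): time.
- current_joints(): joint angles.
- current_qvel(): joint speeds.
- current_joint_efforts(): joint torques, N m.
- current_tcp_pos(): TCP position.
- current_eef_rot(): TCP orientation.
- current_force(): force on the tool from outside, world axes, zero at the start.
- current_wrist_torque(): the same for the moment, N m.
- current_opening(): opening from 0.0 (shut) to 1.0 (fully open).
- current_grip_force(): force on a finger pad.
Only numpy, scipy, OpenCV 4.12 (cv2) and the standard library are available. Lean on these libraries where they do the work, as an engineer would, in place of code of your own. Each camera call takes 0.05 s, during which the arm holds its last target. There are 200 camera calls.

TASK

Press down the ejector pad beside the flashlight with one finger, and stop the flashlight that pops out with the other finger before it slides away down the chute. Only touch it, never lift it, and leave the other lane and the things around the tray alone. Finish while holding: one finger still keeps the pad down and the other still blocks the popped flashlight in the chute.

Things in the scene. Friction and masses are not known exactly. Their poses are not given: they have to be found in the camera images.
- tray: Fixed grey plastic ejector tray (270 mm long, 220 mm wide) that carries the chute and two pads. Origin: on the bench, 45 mm below the chute's origin; z up, x horizontal in the downhill direction, y to the left when looking downhill.
- chute: Fixed chute, sloping down 15 degrees: x points down the slope, y to the left looking downhill, z square to its floor. Origin: on its floor midway between two lanes, at their gates. Lane centre lines at y = +20 and -20 mm; lanes 31 mm wide, walls 17 mm high, ending at x = 0. Below lies an open smooth run-out, 80 mm wide, to x = 105 mm, where a free part slides off in well under a second.
- gate_mid (a point): Same point as the chute's origin, 45 mm above the bench. At x = 0 each lane has a steel gate strip, 6.5 mm above the floor, holding the part back. Behind each part a spring pusher (about 1.5 N at first, 30 mm stroke) shoots it downhill once its pad has sunk the gate.
- flashlight_front (a point): Centre of the front (downhill) end face, with the lens, of the loose plain aluminium pocket flashlight: a cylinder 28 mm in diameter, 100 mm long, about 120 g, lying along one of the two lanes (either one) with its front at the gate. When its gate sinks it pops out along the lane; it needs to come at least 8 mm and must be stopped before it has gone 50 mm.
- flashlight: The flashlight; its origin is the lowest point of the front end, on the lane floor. Its own z axis is vertical as it lies (the tube slopes down along its x by 15 degrees).
- sleeve_front (a point): Centre of the front end of the flat black wiper-refill sleeve (100 x 27 x 16 mm) that lies in the other lane and must stay there.
- sleeve: That sleeve; origin at its lower front edge, on the lane floor.
- pad_left_top (a point): Centre of the top of the left ejector pad, flat grey, 32 x 32 mm, level, 55 mm above the bench when up. It works the left lane's gate and lies 50 mm to the side (+y) of that lane's centre line, 33 mm downhill of the gate line, beside the run-out. The lane floor there is 36 mm above the bench, so a finger as low as the pressed pad stands in the way of the flashlight.
- pad_right_top (a point): The same for the right pad, at -y, which works the right lane's gate (y = -20 mm).
- pad_left (a joint): How far the left pad is pressed down: 0 up, 0.010 m fully down. Spring: about 2 N at first, 5 N fully down; it comes up again when let go. The gate is clear at about 0.006 to 0.007 m.
- pad_right (a joint): The same for the right pad.
- funnel: Loose orange funnel standing mouth down, 104 mm across, 125 mm high; origin under its centre. Stands 175 to 205 mm to the left of the tray's middle. Bystander.
- pick: Loose stainless pick tool lying flat, 170 mm long, 18 mm thick handle; origin under its middle. Lies about 146 mm to the right of the tray's middle. Bystander.
- pail: Loose empty white pail, 136 mm across, 130 mm high; origin under its centre. Stands about 260 mm to the right of the tray's middle. Bystander.
There are look-alikes about, which are no part of the job. Leave any green or orange look-alike of the flashlight alone.

How it is judged (in metres and radians):
At the end, for the whole second after the job is handed in: The flashlight's front end is 8 to 50 mm past the gate line, still on the chute floor (not raised by 8 mm), at rest (under 0.02 m/s) and touched by a finger (over 0.05 N), while a finger keeps the pad of its own lane at least 5 mm down (over 0.5 N) (x of flashlight_front in the frame of chute between 0.008 and 0.05 m and z of flashlight_front in the frame of chute below 0.022 m and contact force between the fingers and flashlight above 0.05 N and linear speed of flashlight below 0.02 m/s and ((y of flashlight_front in the frame of chute above 0 m and value of joint pad_left above 0.005 m and contact force between the fingers and pad_left above 0.5 N) or (y of flashlight_front in the frame of chute below 0 m and value of joint pad_right above 0.005 m and contact force between the fingers and pad_right above 0.5 N))); the arm keeps its last pose, push and grip.
It fails at once if the flashlight slides away: its front end gets more than 60 mm past the gate line (x of flashlight_front in the frame of chute above 0.06 m).
It fails at once if the flashlight is lifted more than 8 mm off the chute floor (z of flashlight_front in the frame of chute above 0.022 m).
It fails at once if the pad of the other lane is pressed by more than 4 mm ((y of flashlight_front in the frame of chute above 0 m and value of joint pad_right above 0.004 m) or (y of flashlight_front in the frame of chute below 0 m and value of joint pad_left above 0.004 m)).
It fails at once if the sleeve in the other lane is moved by more than 8 mm (distance of sleeve from where it was at the start of the episode above 0.008 m).
It fails at once if the funnel, the pick tool or the pail is moved by more than 20 mm (distance of any of funnel, pick, pail from where it was at the start of the episode above 0.02 m).
It also fails if it takes over 32 s, if anything falls off the work surface, if the arm or the gripper's body presses on something with over 40 N, if the wrist force passes 120 N, or if a joint passes its speed limit or range.

## Working session

There is one attempt and no reset: what is moved stays moved. The work goes in short steps, each a Python script; the robot and the scene stay as the last script left them, time stands still between calls to the robot, and variables do not carry over. Pictures are saved under pics/ and viewed, at most 10 in all, crops included, and the job is handed in when it is done.

```bash
mkdir -p pics; python3 - <<'E'
from cell import *
import cv2,numpy as np
for n in("side","top"):
    f=grab_frame(n); cv2.imwrite(f"pics/{n}0.png",f["pixels"][:,:,::-1])
    print(n,{k:(np.round(v,3).tolist() if k=="camera_from_world" else v) for k,v in f.items() if k!="pixels"})
print(current_clock(),tcp_to_tips() if callable(tcp_to_tips) else tcp_to_tips,current_eef_rot(),current_opening())
E
```

```text
side {'fx': 507.6294055748608, 'fy': 507.6294055748608, 'cx': 310.6806514863101, 'cy': 193.1612317429596, 'camera_from_world': [[-0.944, -0.331, 0.019, 583.027], [0.242, -0.651, 0.719, -192.496], [-0.225, 0.683, 0.695, -1124.173], [0.0, 0.0, 0.0, 1.0]]}
top {'fx': 388.87435386643256, 'fy': 388.87435386643256, 'cx': 317.140991723374, 'cy': 197.00371372740122, 'camera_from_world': [[0.009, -0.999, 0.034, 2.859], [0.988, 0.014, 0.153, -624.786], [-0.153, 0.032, 0.988, -810.579], [0.0, 0.0, 0.0, 1.0]]}
0.1 8.0 [-8.58562326e-04  9.78775034e-01  2.04935724e-01 -2.09482084e-04] 1.003002689178798
```

View pics/top0.png

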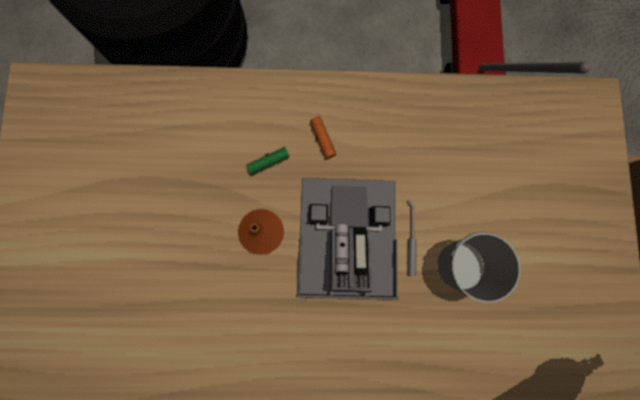

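View pics/side0.png

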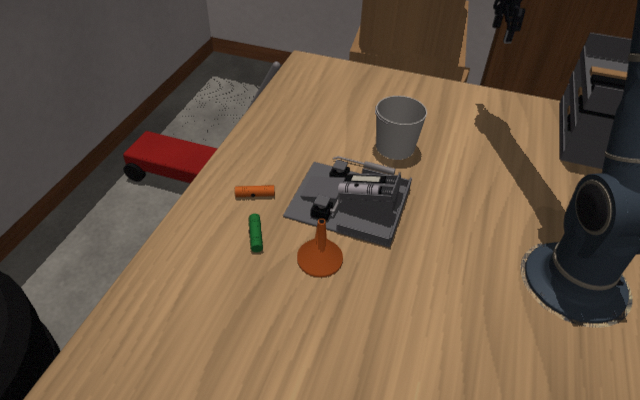

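Candidates: a silver tube at top (342,250), a black sleeve with a pale label at (361,250), and green (268,161) and orange (323,137) look-alikes. I pick the silver tube, which lies in the left lane, so its pad is the left one at (318,213). Next I check this in a close crop.

```bash
python3 - <<'E'
import cv2
a=cv2.imread("pics/top0.png")[170:310,285:415]; b=cv2.imread("pics/side0.png")[150:250,275:420]
cv2.imwrite("pics/ctop.png",cv2.convertScaleAbs(cv2.resize(a,None,fx=4,fy=4,interpolation=cv2.INTER_CUBIC),alpha=1.8))
cv2.imwrite("pics/cside.png",cv2.convertScaleAbs(cv2.resize(b,None,fx=5,fy=5,interpolation=cv2.INTER_CUBIC),alpha=1.8))
E
```

```text
(no output)
```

View pics/ctop.png

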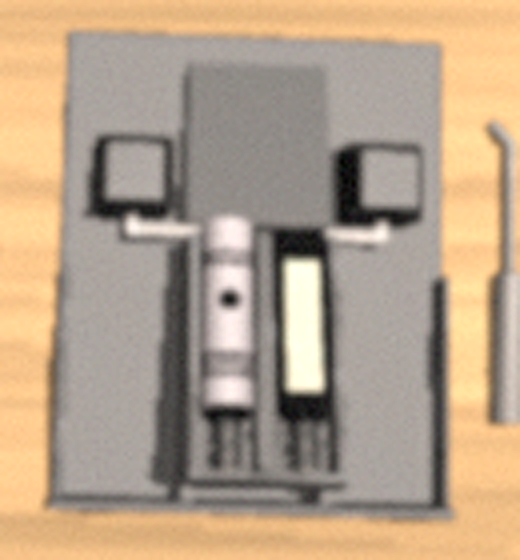

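View pics/cside.png

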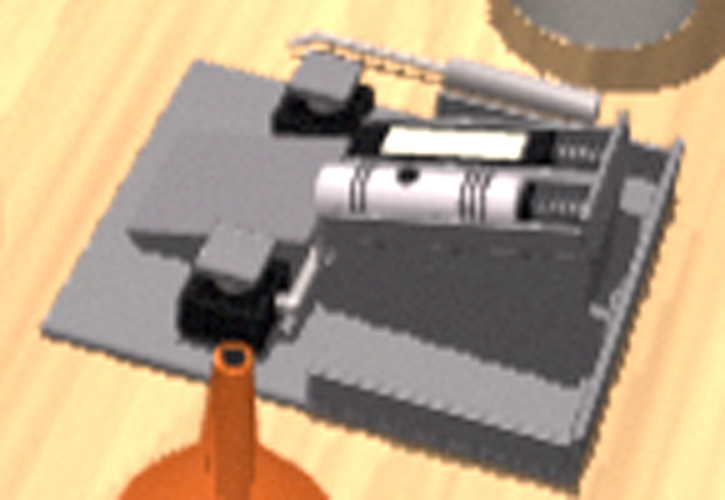

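The crops confirm it. The plain silver tube is in the left lane, with its front at crop (230,217), and the black sleeve with the pale label is in the right lane. The left pad top is at crop (137,175) in the top view and (235,250) in the side view.

The gap between the pad edge (y=54) and the tube edge (y=34) is only 20 mm. The shut fingers measure about 29 mm across, so shut they can cover both at once. I'll fit the tray pose, then go above that spot with the gripper shut.

```bash
cat >h.py <<'E'
from cell import *
import cv2,numpy as np
from scipy.optimize import least_squares
def proj(f,P):
    M=f["camera_from_world"]; c=np.atleast_2d(P)@M[:3,:3].T+M[:3,3]
    return np.c_[f["cx"]+f["fx"]*c[:,0]/-c[:,2], f["cy"]-f["fy"]*c[:,1]/-c[:,2]]
def W(p,P):
    P=np.atleast_2d(P).astype(float); c,s=np.cos(p[2]),np.sin(p[2])
    return np.c_[p[0]+c*P[:,0]-s*P[:,1], p[1]+s*P[:,0]+c*P[:,1], P[:,2]]
E
python3 - <<'E'
from h import *
ft,fs=grab_frame("top"),grab_frame("side")
pts=[[33,70,55],[33,-70,55],[101.4,40,17.8],[101.4,-40,17.8]]
ut=np.array([[137,175],[390,180],[190,63],[327,66]])/4+[285,170]-.4
us=np.array([[235,250],[325,80]])/5+[275,150]-.4
r=least_squares(lambda p:np.r_[(proj(ft,W(p,pts))-ut).ravel(),(proj(fs,W(p,pts[:2]))-us).ravel()],[600,-50,0])
p=r.x; print(p,np.round(r.fun,1)); np.save("tray.npy",p)
grab(20); 
t=W(p,[31,44,150])[0]
for y in(p[2],p[2]+np.pi):
    q=np.array([0,np.cos(y/2),np.sin(y/2),0]); j=ik(t,q); print(j)
    if j is not None and abs(j[6])<2.3: break
move_pose(t,q); np.save("q.npy",q)
print(current_tcp_pos(),current_opening(),tcp_to_tips,current_force(),current_clock())
o=[]
for n,b in(("top",(150,320,270,430)),("side",(100,260,250,450))):
    f=grab_frame(n); a=f["pixels"][b[0]:b[1],b[2]:b[3],::-1]
    o.append(cv2.convertScaleAbs(cv2.resize(a,(400,400),interpolation=cv2.INTER_CUBIC),alpha=1.8))
cv2.imwrite("pics/close.png",np.hstack(o))
E
```

```text
[ 5.54516736e+02 -6.19617684e+01 -1.79930775e-02] [-0.5 -0.5  0.2  0.2 -0.5  0.1 -0.2  0.5 -0.  -0.2  0.1 -1.7]
[ 0.20538897  0.43940071 -0.32167043  1.82666841  0.17217263  0.90270843
 -1.78362508]
[586.43037266 -19.74062765 150.03052936] 0.004497409462238799 8.0 [ 0.48205457 -0.13340074 -0.12302411] 3.3917
```

View pics/close.png

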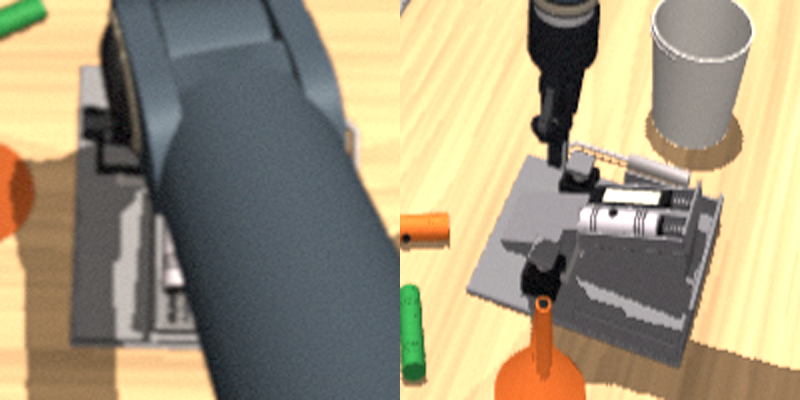

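The shut fingers hang above the run-out by the left pad at side-view (555,155), and the tray fit residuals are about 1 mm. Next I find the pad's inner edge by light touches, at less than the 2 N preload.

```bash
python3 - <<'E'
from h import *
p=np.load("tray.npy")
servo_line(W(p,[31,44,72])[0],v=200)
for y in(44,41,38.5,36,33):
    servo_line(W(p,[31,y,70])[0],v=60)
    hit=servo_line(W(p,[31,y,59.5])[0],v=30,until_force=1.3)
    print(y,hit,current_tcp_pos().round(1) if hasattr(current_tcp_pos(),'round') else current_tcp_pos(),np.round(current_force(),2),round(current_clock(),2))
    if not hit: break
servo_line(W(p,[31,y,70])[0],v=60)
E
```

```text
44 False [586.2 -18.5  59.2] [ 0.84  0.08 -0.01] 4.78
```

```bash
python3 - <<'E'
from h import *
p=np.load("tray.npy")
for y in(56,50,47):
    servo_line(W(p,[31,y,72])[0],v=80)
    hit=servo_line(W(p,[31,y,57])[0],v=30,until_force=1.3)
    print(y,hit,np.round(current_tcp_pos(),1),np.round(current_force(),2),round(current_clock(),2))
    if not hit: break
servo_line(W(p,[31,y,72])[0],v=80)
E
```

```text
56 True [586.5  -6.8  60. ] [ 0.86 -0.33  1.3 ] 5.83
50 True [586.3 -12.4  59.9] [ 1.06 -0.29  2.06] 6.55
47 False [586.3 -15.5  56.8] [ 0.37 -0.27 -0.46] 7.5
```

The shut fingertips turn out to be thin, about 6 mm each, so spanning the gap upright with the closing line across the lane won't work. Turned 90° the 22 mm pad width lies across the gap. With about 30° of sideways lean and a 15° twist, one finger's corner can press the pad while the other blocks the tube, with 4–5 mm overlap each. I check the pad edge with the turned tool first.

```bash
cat >>h.py <<'E'
from scipy.spatial.transform import Rotation as Rn
def orient(p,th,phi,flip=1):
    """tool axis leans to tray +y by th; pad width (tool x) lies along lateral w, twisted by phi about the axis"""
    c,s=np.cos(th),np.sin(th)
    a=np.array([0,s,-c]); w=np.array([0,c,s]); d=np.array([1.,0,0])
    x=flip*(np.cos(phi)*w+np.sin(phi)*-d)   # +w end turned uphill
    R=Rn.from_euler('z',p[2]).as_matrix()@np.c_[x,np.cross(a,x),a]
    return Rn.from_matrix(R).as_quat(scalar_first=True), a, w
E
python3 - <<'E'
from h import *
p=np.load("tray.npy")
best=None
for fl in(1,-1):
    q0,_,_=orient(p,0,0,fl); q1,_,_=orient(p,np.radians(30),np.radians(15),fl)
    j0=ik(W(p,[40,46,110])[0],q0); j1=ik(W(p,[40,40,80])[0],q1)
    print(fl,None if j0 is None else np.round(j0,2),None if j1 is None else np.round(j1,2))
    if j0 is not None and j1 is not None:
        m=max(abs(j0[6]),abs(j1[6]))
        if best is None or m<best[0]: best=(m,fl,q0)
fl,q=best[1:]; np.save("flip.npy",fl)
servo_line(W(p,[40,46,110])[0],v=200)
move_pose(W(p,[40,46,100])[0],q)
servo_line(W(p,[40,46,72])[0],v=120)
for y in(46,43.5,41.5,39.5):
    servo_line(W(p,[40,y,68])[0],v=60)
    hit=servo_line(W(p,[40,y,58])[0],v=20,until_force=1.0)
    print(y,hit,np.round(current_tcp_pos(),1),np.round(current_force(),2),round(current_clock(),2))
    if not hit: break
servo_line(W(p,[40,y,72])[0],v=80); print(current_clock())
E
```

```text
1 [ 0.47  0.59 -0.71  1.82  0.47  0.91 -0.47] [ 0.93  0.91 -1.1   1.79  0.34  0.86  0.06]
-1 [-0.68  0.65  0.91  1.89 -0.64  0.93 -2.62] [ 0.39  0.62 -0.24  1.83 -0.5   0.87 -2.35]
46 True [595.5 -16.7  61.1] [ 0.44 -0.11  0.66] 10.43
43.5 True [594.9 -19.5  58.7] [0.33 0.05 1.34] 11.14
41.5 False [595.3 -21.1  57.9] [ 0.33 -0.09 -0.02] 12.1
12.425
```

The pad edge is where expected, at tool y ≈ 42.5. Now the leaning pose and the press.

```bash
cat >>h.py <<'E'
def press_tcp(p,zp,f=4.5,x=40,th=np.radians(30),tips=7.,ext=12.2,ey=53.5):
    _,a,w=orient(p,th,0)
    return W(p,np.array([x,ey,zp])-(ext-f)*w-tips*a)[0]
E
python3 - <<'E'
from h import *
p=np.load("tray.npy"); fl=float(np.load("flip.npy"))
q,_,_=orient(p,np.radians(30),np.radians(15),fl)
servo_line(W(p,[40,41.5,110])[0],v=200)
move_pose(press_tcp(p,100),q)
servo_line(press_tcp(p,59),v=120); sleep(.1)
f0=np.array(current_force()); print(np.round(f0,2),current_clock())
for z in(54,50.5,48.5,47,46):
    servo_line(press_tcp(p,z),v=50); sleep(.05)
    F=np.array(current_force())-f0
    print(z,np.round(current_tcp_pos()-press_tcp(p,z),1),np.round(F,2),round(current_clock(),2))
    if F[2]>4.2: break
o=[]
for n,b in(("top",(150,320,270,430)),("side",(130,250,275,425))):
    fr=grab_frame(n); a=fr["pixels"][b[0]:b[1],b[2]:b[3],::-1]
    o.append(cv2.convertScaleAbs(cv2.resize(a,(400,400),interpolation=cv2.INTER_CUBIC),alpha=1.8))
cv2.imwrite("pics/press.png",np.hstack(o)); print(current_clock())
E
```

```text
[0.1  0.9  0.24] 14.0333
54 [ 0.3 -0.2  0.3] [ 0.42 -0.19  0.86] 14.33
50.5 [ 0.3 -0.1  0.1] [ 0.57 -1.11  0.86] 14.63
48.5 [ 0.6 -0.2  0.2] [ 0.81 -2.17  3.06] 14.93
47 [ 0.7 -0.1  0.5] [ 0.41 -3.69  5.18] 15.23
15.3333
```

View pics/press.png

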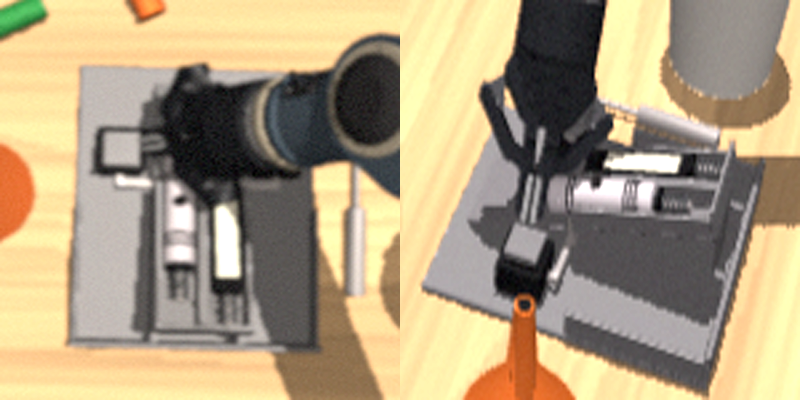

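The tube has popped out. Its rear moved from top row ~272 to ~264, about 18 mm, with the spring showing behind it, and it is stopped at the finger at side-crop (553,195). The pad is down with 5 N. I check that it stays put.

```bash
python3 - <<'E'
from h import *
a=grab_frame("side")["pixels"].astype(int); F0=np.round(current_force(),2); sleep(.6); fr=grab_frame("side"); b=fr["pixels"].astype(int)
print(np.abs(b-a)[130:250,275:425].mean(),F0,np.round(current_force(),2),current_clock(),np.round(current_tcp_pos(),1))
p=np.load("tray.npy")
c,s=np.cos(np.radians(15)),np.sin(np.radians(15))
im=cv2.convertScaleAbs(fr["pixels"][150:220,305:405,::-1],alpha=1.8); im=cv2.resize(im,None,fx=8,fy=8,interpolation=cv2.INTER_CUBIC)
# predicted centre of front face top edge for travel 10..40 mm
for x in(0,10,20,30,40):
    u=proj(fr,W(p,[x*c+28*s,20,45-x*s+28*c]))[0]; v=(u-[305,150]+.4)*8
    cv2.circle(im,tuple(v.astype(int)),3,(0,0,255),-1); cv2.putText(im,str(x),tuple((v+[0,-8]).astype(int)),0,.5,(0,0,255))
    u=proj(fr,W(p,[(x-100)*c+28*s,20,45-(x-100)*s+28*c]))[0]; v=(u-[305,150]+.4)*8
    cv2.circle(im,tuple(v.astype(int)),3,(0,255,0),-1)
cv2.imwrite("pics/chk.png",im)
E
```

```text
1.1514814814814816 [ 0.65 -1.17  4.8 ] [ 2.19 -1.92  5.12] 16.0333 [595.9 -19.4  49.7]
```

View pics/chk.png

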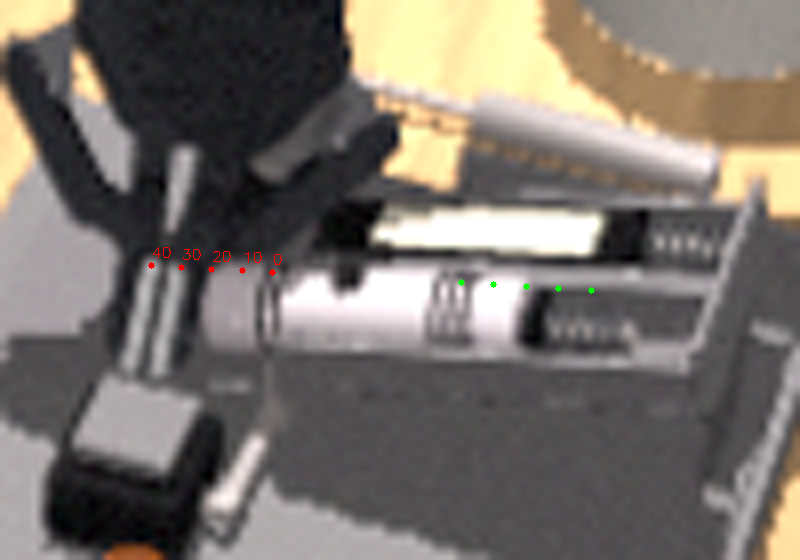

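At rest: the tube's front is about 20 mm past the gate and against the finger at (203,310), the sleeve hasn't moved, and the pad is down at about 5 N. Handing in.

```bash
python3 -c "
from cell import *
print(finish_job(),current_clock(),current_force())"
```

```text
the job is handed in; nothing more can be done
the job is handed in; nothing more can be done
```

I handed the job in with the left pad held down at about 5 N and the popped flashlight resting against the fingers about 20 mm past the gate; the hand-in returned no verdict.

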